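# Take the charged work lamp off its charger and put it to use

### The arm

A 7-joint arm with a two-finger parallel gripper is mounted at the origin on a cart in front of the work surface, level with it; the furniture and walls round the work are solid. World frame = base frame: x ahead of the robot, y to its left, z up, the work surface at z = 0. Lengths are in m, angles in rad, forces in N, time in s.
With the tool pointing down it reaches from about 0.425 to 0.825 m from the base axis. Payload 3.6 kg.
Tool frame: the origin (TCP) lies midway between the tips of the shut fingers; the grasp point (between the pads) lies behind it (manip.tcp_to_grasp is the z of the grasp point in the tool frame, in m); z points along the fingers, y is the direction in which the jaws open and shut (so a half turn about z gives the same grasp; the last joint's range is limited). The gripper opens to 93 mm and grips with 3 to 60 N. Pads are 15 mm wide; open, the fingers measure 128 mm over their backs; the gripper's body (75 mm by 188 mm) begins 65 mm behind the grasp point.
Start: joints at [1.075, 0.615, -0.013, 1.423, 0.008, 1.103, -0.04], TCP at [0.294, -0.58, 0.219] pointing down, gripper open.
Joint ranges: [-3.12, 3.12], [-0.3, 2.06], [-1.34, 1.32], [0.26, 2.42], [-1.36, 4.5], [0.01, 1.98], [-2.84, 2.84]. Speed limits (rad/s): [2.79, 2.79, 3.14, 3.14, 3.14, 3.14, 3.14].

### API

Orientations are given as [roll, pitch, yaw] about the fixed x, y, z axes, in that order (R = Rz(yaw) Ry(pitch) Rx(roll)).
In Python, from cell import manip gives the robot as it stands.
- The arm moves only by the shell command python3 -m jog 'ROWS' [OPENING]. ROWS is a JSON object of lists of equal length, an entry for each row: "offset": the shift along the tool's x, y, z in cm, a list of three; "turn": the turn about the tool's z in degrees. In form: {"offset": [[x, y, z], ...], "turn": [turn, ...]}. A call has 1 to 20 rows; each row shifts and turns the commanded pose from where the row before left it, along the tool's axes as they then stand; what a row does not reach is not made up. A row lasts 1/8 s, in which the tool goes at most 62.5 mm and 10.7 degrees, less where a joint would pass 70% of its speed; a pose out of reach is approached as far as the arm can. A call is refused whole if a number of a shift passes 6.25 or a number of a turn 10.7, either way. A call with a gripper value outside its range is refused whole. OPENING is the finger opening in cm, from 0 to 9.3, set as the call begins (- or left out, the last holds). The fingers move at their own pace and stop on an object; the grip force is fixed at half the most. Time passes only in rows, so rows that do not move let the fingers close. It gives the time, the measured TCP pose, the force and the opening at its end, in the units of the state.
- manip.get_obs(): the state, without advancing time (a new reading comes with each control period).
- manip.get_image(name): name is "scene" or "top"; returns a dict with "image" (420x560x3 uint8, blue, green, red), "fx", "fy", "cx", "cy" (pixels), "rvec" (rotation vector, rad) and "tvec" (3), from world to camera coordinates, as OpenCV has them. Camera axes: x right, y down, z forward; pixel columns grow to the right and rows downward; lengths in m; the calibration is good to about 2 mm. A picture is of the moment at which its call begins. There is no depth.
- manip.job_done(): hands the job in, once; it reports no verdict.
The state is a dict: "time_s": time; "q": joint angles; "dq": joint speeds; "tau": joint torques, N m; "eef_pos": TCP position; "ee_rot": TCP orientation; "wrist_force": force on the tool from outside, world axes, zero at the start; "ft_torque": the same for the moment, N m; "width": finger opening in m.
Only numpy, scipy, OpenCV 4.12 (cv2) and the standard library are available. Lean on these libraries where they do the work, as an engineer would, in place of code of your own. Each camera call takes 0.05 s, during which the arm holds its last target.

### The job

The work lamp is charged: swing the charger's latch fully open so it frees the lamp's foot, lift the lamp off the charger and stand it upright on the plywood board with its whole foot on the board; set it down, do not drop it. With the lamp standing there, press its switch fully down and let it go, then fold the charger's dust flap down fully shut over the empty cradle and leave the latch open. Leave the try square and the sanding block where they are.

Things in the scene. Friction and masses are not known exactly. Their poses are not given: they have to be found in the camera images.
- work_lamp: Rechargeable handlamp, loose, about 0.4 to 0.65 kg. Black and grey box housing 130 (x) x 88 (y) mm on a flat black foot 140 x 112 x 12 mm; top of the housing 92 mm above the origin. Origin: centre of the underside of the foot; z up, the round lens faces -x. A carry handle stands on top, running fore and aft (along x). At the start the lamp stands in the charger's cradle, lens to the front, aligned with the charger to within 1 degree.
- lamp_grip (a point): Centre of the lamp's carry handle bar, 22 mm behind (+x) and 130 mm above the lamp's origin. The bar runs along the lamp's x, 18 mm wide (y), 14 mm high, with 48 mm free length between its two posts and 31 mm free height under it; top of the bar is at 137 mm. The lamp's centre of mass is within 15 mm of straight below. Axes as the lamp's.
- lamp_switch_top (a point): Top centre of the lamp's round push switch (22 mm across, in a small black housing) on top of the housing, 46 mm ahead (-x) of and 114 mm above the lamp's origin, in front of the handle's front post (whose front face is at x = -14 mm).
- lamp_switch (a joint): Travel of the lamp's switch in m: 0 released, 0.006 fully down. It springs back; fully down takes about 5 N straight down.
- charger: Charger, black plinth 180 (x) x 138 (y) mm, fixed to the bench. Origin: centre of its underside, on the bench; z up, front faces -x. On top a cradle with a 11 mm high rim holds the lamp's foot with 3 mm play; the latch is on its -y side, the flap stands at its back (+x).
- cradle (a point): Centre of the cradle's floor, 30 mm above the charger's origin. Axes as the charger's.
- latch (a joint): Angle of the latch in rad: 0 = across the edge of the lamp's foot (locked), 1.4 = fully open, at its stop. Stays where it is left, friction about 0.03 N m. It is a flat steel bar 14 mm wide, 6 mm thick, turning about a vertical pivot; its inner end (34 mm long) lies over the lamp's foot, its outer end carries a finger post. As it opens the outer end goes towards the charger's +x (counter-clockwise from above).
- latch_pivot (a point): On the latch's vertical pivot axis, 80 mm to the -y side of the charger's centre, at the height of the bar (47 mm). Axes as the charger's.
- latch_post (a point): Top centre of the latch's upright finger post, a black round post 14 mm across, 46 mm from the pivot (to the charger's -y when locked) and rising 32 mm above the bar; its top is 82 mm above the bench.
- flap (a joint): Angle of the dust flap in rad: 0 = upright, 1.571 = fully shut, lying flat on the cradle; slightly negative = leaning back. Stays where it is left (hinge friction about 0.09 N m); it swings forward, to the charger's -x. Grey plate 122 mm wide, 5 mm thick, reaching 158 mm from its hinge; a thumb lip at its free edge stands 12 mm out on the back.
- flap_hinge (a point): Middle of the flap's horizontal hinge axis (along the charger's y), 86 mm behind (+x) the charger's centre, 47 mm above the bench. Axes as the charger's.
- flap_edge (a point): Middle of the flap's free edge, 158 mm from the hinge.
- ply_board: Plain plywood board lying flat on the bench, fixed, 356 (x) x 218 (y) x 24 mm. Origin: centre of its underside; x along its length, +x away from the robot. Its near half is empty.
- try_square: Try square, loose, 153 x 105 x 15 mm, lying on the far half of the board; origin: centre of its underside. Bystander.
- sanding_block: Cork sanding block on the bench, loose, 96 x 63 x 30 mm; origin: centre of its underside. Bystander.

How it is judged:
By the outcome, as a careful person would: the job done as asked, in the order asked, and still so for the second after the job is handed in, with the robot touching nothing.
It also fails if it takes over 67 s, if anything falls off the work surface, if the arm or the gripper's body presses on something with over 40 N, if the wrist force passes 120 N, or if a joint passes its speed limit or range.

## Working session

There is one attempt and no reset: what is moved stays moved. The work goes in short steps, Python scripts to look and compute and a shell command to move; the robot and the scene stay as the last step left them, time stands still between calls to the robot, and variables do not carry over. Pictures are saved under pics/ and viewed, and the job is handed in when it is done.

```bash
ls -la; mkdir -p pics
python3 - <<'E'
from cell import manip
import cv2,json
o=manip.get_obs(); print({k:o[k] for k in('time_s','eef_pos','ee_rot','width','wrist_force')}, manip.tcp_to_grasp)
for n in('scene','top'):
    d=manip.get_image(n); cv2.imwrite(f'pics/{n}0.png',d['image']); print(n,d['fx'],d['fy'],d['cx'],d['cy'],d['rvec'],d['tvec'])
E
```

```text
total 12
drwxr-xr-x  3 agent agent 4096 Dec  6 21:52 .
drwxr-xr-x 23 root  root  4096 Dec  6 21:52 ..
drwxr-xr-x  2 agent agent 4096 Dec  6 21:52 pics
{'time_s': 0.0, 'eef_pos': array([ 0.29334443, -0.57918069,  0.21749372]), 'ee_rot': array([-3.13908240e+00,  4.45423048e-05,  4.68879334e-01]), 'width': 0.09342009631313157, 'wrist_force': array([ 1.01394149,  0.34092927, -0.59620139])} -0.0188
scene 403.5011946687328 403.5011946687328 267.1418045746936 208.24280093342296 [ 1.00134085 -2.18174897  1.2917771 ] [0.35917386 0.36895118 0.51305218]
top 445.34163979372715 445.34163979372715 280.706478920776 209.45293841835073 [ 2.16134809 -2.06167062  0.21133351] [-0.06793616  0.59696095  1.13203877]
```

View pics/scene0.png

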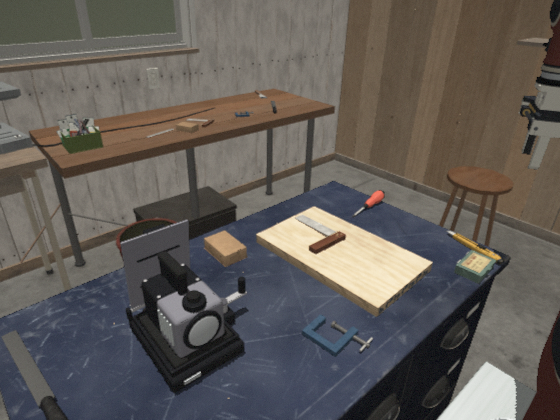

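View pics/top0.png

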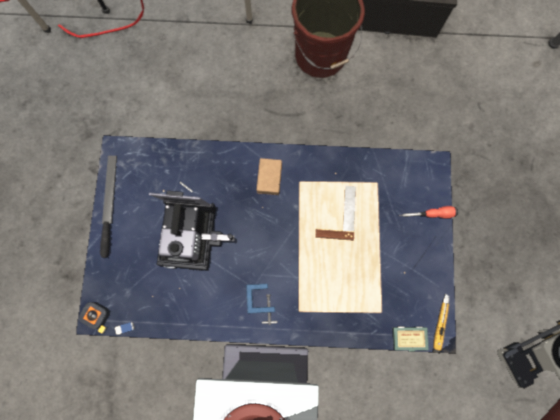

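The scene view shows the charger and lamp at about (185,310), with the latch post at (241,285). The board is to the right, around (345,250). In the top view the lamp is near (185,235), the post at (233,239), and the board spans (299–381, 182–312). I'll enlarge both.

```bash
cat > h.py <<'E'
import numpy as np, cv2
def cam(d):
    K=np.array([[d['fx'],0,d['cx']],[0,d['fy'],d['cy']],[0,0,1.]]); R,_=cv2.Rodrigues(np.array(d['rvec'],float)); t=np.array(d['tvec'],float).reshape(3)
    return K,R,t
def plane(d,uv,z):
    K,R,t=cam(d); c=-R.T@t; r=R.T@np.linalg.inv(K)@np.array([*uv,1.]); return c+r*(z-c[2])/r[2]
def tri(d1,a,d2,b):
    P=[]
    for d in(d1,d2):
        K,R,t=cam(d); P.append(K@np.c_[R,t])
    X=cv2.triangulatePoints(P[0],P[1],np.array(a,float).reshape(2,1),np.array(b,float).reshape(2,1)); return (X[:3]/X[3]).ravel()
def proj(d,X):
    K,R,t=cam(d); p=K@(R@np.array(X,float)+t); return p[:2]/p[2]
def crop(d,x0,y0,w,h,s,fn):
    im=cv2.resize(d['image'][y0:y0+h,x0:x0+w],None,fx=s,fy=s,interpolation=cv2.INTER_CUBIC); 
    im=cv2.convertScaleAbs(im,alpha=1.3,beta=15)
    for k in range(0,w,10): cv2.putText(im,str(x0+k),(k*s,8),0,.3,(0,255,255)); cv2.line(im,(k*s,10),(k*s,14),(0,255,255))
    for k in range(10,h,10): cv2.putText(im,str(y0+k),(0,k*s+3),0,.3,(0,255,255)); cv2.line(im,(24,k*s),(28,k*s),(0,255,255))
    cv2.imwrite(fn,im)
E
python3 - <<'E'
from cell import manip; from h import *; import pickle
s=manip.get_image('scene');t=manip.get_image('top'); pickle.dump((s,t),open('im0.pkl','wb'))
crop(s,115,210,140,180,5 if 0 else 3,'pics/s1.png'); crop(t,140,180,110,95,7,'pics/t1.png')
E
```

```text
(no output)
```

View pics/s1.png

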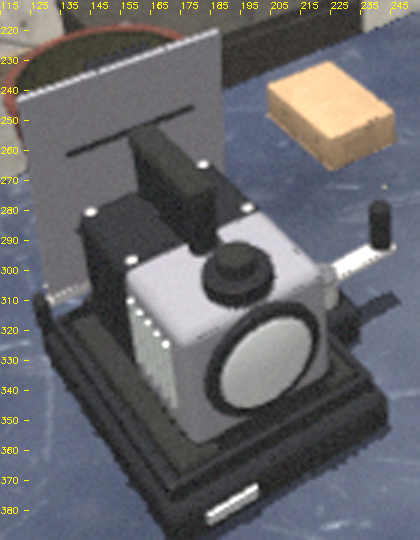

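View pics/t1.png

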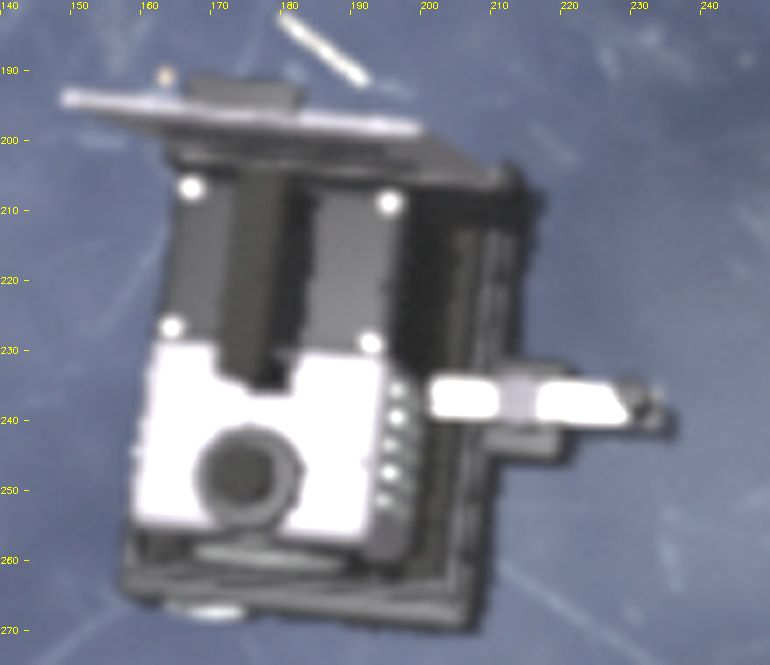

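Run:
```python
from h import *; import pickle
s,t=pickle.load(open('im0.pkl','rb'))
S=lambda x,y:(115+x/3-.33,210+y/3-.33); T=lambda x,y:(140+x/7-.43,180+y/7-.43)
for d in(s,t):
    K,R,tt=cam(d); print('cam',-R.T@tt)
print('nadir',proj(t,[*(-cam(t)[1].T@cam(t)[2])[:2],0]))
L={'rl':((90,212),(190,188)),'rr':((203,164),(390,203)),'fr':((248,208),(370,343)),'fl':((132,260),(172,327)),'sw':((236,257),(238,475)),'post':((379,205),(632,393)),
'flapL':((18,100),(65,97)),'flapR':((219,31),(418,127))}
P={}
for k,(a,b) in L.items():
    P[k]=X=tri(s,S(*a),t,T(*b)); print(k,X.round(4),'reproj',(proj(s,X)-S(*a)).round(1),(proj(t,X)-T(*b)).round(1))
a=lambda v:np.degrees(np.arctan2(v[1],v[0]))
print(a(P['rl']-P['fl']),a(P['rr']-P['fr']),a(P['rl']-P['rr'])-90,a(P['fl']-P['fr'])-90,a(P['flapL']-P['flapR'])-90)
# board: contour mask
for n,d in(('s',s),('t',t)):
    hsv=cv2.cvtColor(d['image'],cv2.COLOR_BGR2HSV); m=cv2.inRange(hsv,(12,30,120),(35,160,255))
    m=cv2.morphologyEx(m,cv2.MORPH_OPEN,np.ones((3,3)))
    c=max([c for c in cv2.findContours(m,0,2)[0]],key=cv2.contourArea)
    h=cv2.convexHull(c); print(n,cv2.approxPolyDP(h,4,True).reshape(-1,2).tolist(),cv2.contourArea(h))
    if n=='t':
        r=cv2.minAreaRect(h); b=cv2.boxPoints(r); w=np.array([plane(d,p,.024) for p in b]); print(w.round(3),w.mean(0).round(3),np.linalg.norm(np.diff(w,axis=0),axis=1).round(3))
crop(s,240,195,200,110,4,'pics/s2.png')
```

```text
cam [0.03617217 0.45242929 0.56776112]
cam [ 0.35814137 -0.05065363  1.2294952 ]
nadir [280.53813753 301.54257743]
rl [0.5811 0.2496 0.1227] reproj [0.2 0. ] [-0.1 -0.1]
rr [0.5792 0.1769 0.1223] reproj [0.3 0.1] [-0.1 -0.1]
fr [0.5271 0.1791 0.1222] reproj [-0.2 -0. ] [0.1 0.1]
fl [0.5297 0.2509 0.1224] reproj [-0.1 -0. ] [0. 0.]
sw [0.4755 0.2173 0.1416] reproj [-0. -0.] [0. 0.]
post [0.5198 0.0893 0.0818] reproj [0.4 0.1] [-0.2 -0.2]
flapL [0.5942 0.2731 0.203 ] reproj [-0. -0.] [0. 0.]
flapR [0.5894 0.1527 0.2021] reproj [-0.2 -0. ] [0.1 0.1]
-1.3861280247233285 -2.467079738479756 -1.487173768124535 -2.027991959961753 -2.262951981204168
s [[257, 233], [315, 206], [431, 263], [376, 307]] 8555.0
t [[299, 182], [377, 183], [380, 312], [299, 311]] 10570.5
[[ 0.691 -0.084  0.024]
 [ 0.702 -0.316  0.024]
 [ 0.344 -0.317  0.024]
 [ 0.333 -0.098  0.024]] [ 0.517 -0.204  0.024] [0.233 0.358 0.219]
```

View pics/s2.png

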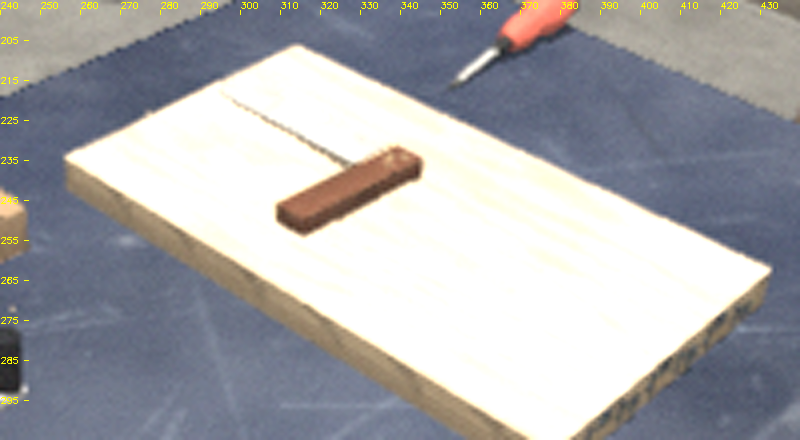

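Both views agree well (reprojection errors are at most 0.4 px). Yaw is about -2°, the lamp top is at 0.122, the switch at 0.142 and the post top at 0.082. Next I'll pin down the board and square, and work out the approach to the latch.

```bash
cat > g.py <<'E'
# rows needed from the current measured pose to world target (x,y,z) and yaw(deg)
import sys; from cell import manip; from h import *
from scipy.spatial.transform import Rotation as Ro
def go(*wps,yaw=None):
    o=manip.get_obs(); p=np.array(o['eef_pos']); R=Ro.from_euler('xyz',o['ee_rot']).as_matrix(); y0=np.degrees(o['ee_rot'][2])
    print('t',round(o['time_s'],2),'at',p.round(4),'yaw',round(y0,1),'F',np.round(o['wrist_force'],1),'w',round(o['width'],4))
    if yaw is not None: print(' turn total',round(-(yaw-y0),1))
    for w in wps:
        w=np.array(w,float); d=R.T@(w-p)*100; print('  ->',w.round(4),'tool cm',d.round(2)); p=w
E
python3 - <<'E'
from h import *; import pickle; from g import go
s,t=pickle.load(open('im0.pkl','rb'))
B=[((257,233),(299,182)),((315,206),(378,183)),((431,263),(381,312)),((383,303),(299,312))]
for a,b in B: print(tri(s,a,t,b).round(3), plane(t,b,.024).round(3), plane(s,a,.024).round(3))
print('square near edge', plane(t,(316,240),.039).round(3),plane(t,(354,241),.039).round(3))
crop(t,290,175,100,80,8,'pics/t2.png');crop(t,290,245,100,75,8,'pics/t3.png')
post=np.array([.5198,.0893]);piv=post+.046*np.array([np.cos(np.radians(88)),np.sin(np.radians(88))]);print('piv',piv)
W=[]
for ph,o in((-92,(-40,-6)),(-92,(-25,-6)),(-72,(-23,-7)),(-52,(-19,-8.5)),(-32,(-15.5,-10)),(-12,(-12.5,-11))):
    c,s_=np.cos(np.radians(-2)),np.sin(np.radians(-2)); o=np.array([[c,-s_],[s_,c]])@np.array(o)/1000
    W.append(np.r_[piv+.046*np.array([np.cos(np.radians(ph)),np.sin(np.radians(ph))])+o,.057])
go(np.r_[W[0][:2],.219],yaw=68)
y=np.radians(68);Rt=np.array([[np.cos(y),np.sin(y),0],[np.sin(y),-np.cos(y),0],[0,0,-1]])
for a,b in zip(W,W[1:]): print(b.round(4),(Rt.T@(b-a)*100).round(2))
E
```

```text
[ 0.686 -0.087  0.029] [ 0.688 -0.087  0.024] [ 0.692 -0.092  0.024]
[ 0.696 -0.308  0.024] [ 0.696 -0.308  0.024] [ 0.695 -0.307  0.024]
[ 0.345 -0.317  0.021] [ 0.344 -0.317  0.024] [ 0.344 -0.311  0.024]
[ 0.332 -0.101  0.038] [ 0.333 -0.101  0.024] [ 0.337 -0.118  0.024]
square near edge [ 0.525 -0.138  0.039] [ 0.527 -0.241  0.039]
piv [0.52140538 0.13527198]
t 0.2 at [ 0.2935 -0.5794  0.2179] yaw 26.9 F [-0.7  1.   0.8] w 0.0926
 turn total -41.1
  -> [0.4796 0.0847 0.219 ] tool cm [ 4.662e+01 -5.083e+01 -3.000e-02]
[0.4946 0.0842 0.057 ] [0.51 1.41 0.  ]
[0.5124 0.0853 0.057 ] [0.77 1.61 0.  ]
[0.5304 0.0912 0.057 ] [1.22 1.45 0.  ]
[0.5446 0.1014 0.057 ] [1.48 0.93 0.  ]
[0.5535 0.1152 0.057 ] [1.61 0.32 0.  ]
```

View pics/t3.png

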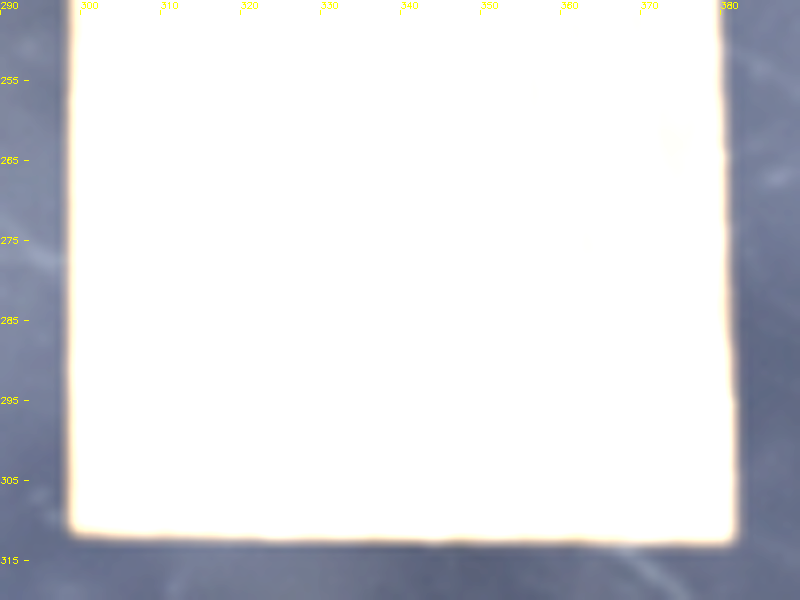

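View pics/t2.png

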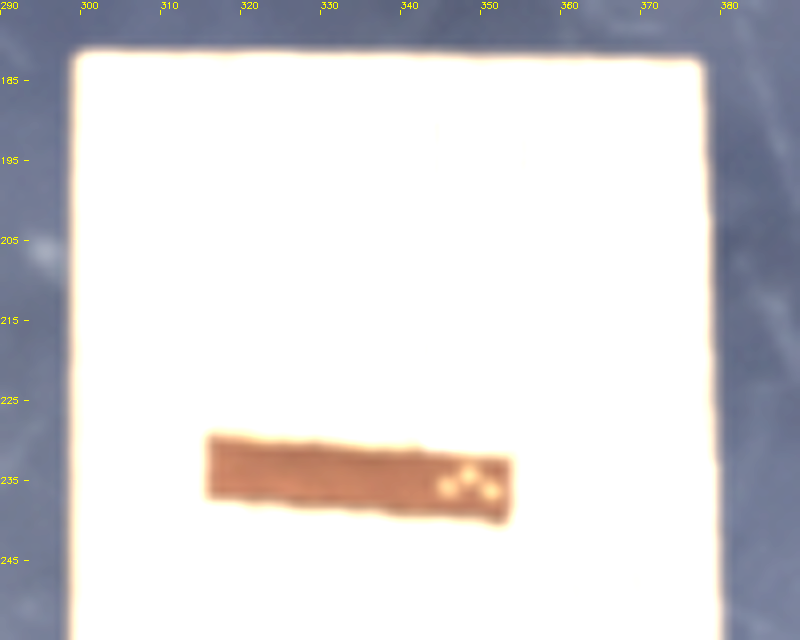

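Views: the board's corners in the top image are (299,181), (378,182), (382,313) and (299,312). The square's stock ends at row 240, so its near edge is at x ≈ 0.523. Next: close the gripper, turn, and approach the latch post.

```bash
python3 -m jog '{"offset": [[0,0,0],[0,0,0],[0,0,0],[0,0,0],[5.7,-0.64,0],[5.7,-0.64,0],[5.7,-0.64,0],[5.7,-0.64,0],[5.7,-0.64,0],[5.7,-0.64,0],[5.7,-0.64,0],[5.7,-0.64,0],[5.7,-0.64,0],[5.7,-0.64,0]], "turn": [-10.3,-10.3,-10.3,-10.2,0,0,0,0,0,0,0,0,0,0]}' 0
python3 -c "
from g import *
go((.4796,.0847,.219),(.4796,.0847,.057),yaw=68)"
```

```text
time_s: 1.95
eef_pos: [0.4486, -0.0259, 0.2189]
ee_rot: [3.141, -0.0, 1.186]
wrist_force: [1.3, 0.3, -0.3]
width: 0.0004
t 1.95 at [ 0.4486 -0.0259  0.2189] yaw 67.9 F [ 1.3  0.3 -0.3] w 0.0004
 turn total -0.1
  -> [0.4796 0.0847 0.219 ] tool cm [ 1.141e+01 -1.280e+00 -1.000e-02]
  -> [0.4796 0.0847 0.057 ] tool cm [-0.00e+00 -1.00e-02  1.62e+01]
```

```bash
python3 -m jog '{"offset": [[5.7,-0.64,0],[5.7,-0.64,0],[0,0,0],[0,0,5],[0,0,5],[0,0,4],[0,0,2.2],[0,0,0]], "turn": [0,0,0,0,0,0,0,0]}'
python3 - <<'E'
from g import *
go((.4796,.0847,.057),(.4946,.0842,.057),yaw=68)
s=manip.get_image('scene');t=manip.get_image('top')
crop(s,170,210,110,120,4,'pics/s4.png');crop(t,180,190,80,80,6,'pics/t4.png')
E
```

```text
time_s: 2.95
eef_pos: [0.4778, 0.0814, 0.0553]
ee_rot: [-3.138, 0.003, 1.185]
wrist_force: [-0.0, 0.4, -0.1]
width: 0.0005
t 2.95 at [0.4778 0.0814 0.0553] yaw 67.9 F [-0.   0.4 -0.1] w 0.0005
 turn total -0.1
  -> [0.4796 0.0847 0.057 ] tool cm [ 0.38  0.04 -0.17]
  -> [0.4946 0.0842 0.057 ] tool cm [ 0.52  1.41 -0.01]
```

View pics/s4.png

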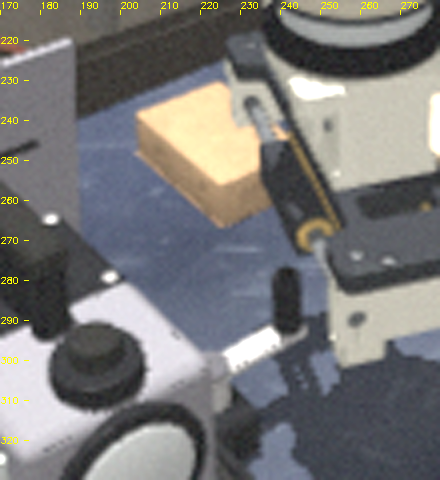

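View pics/t4.png

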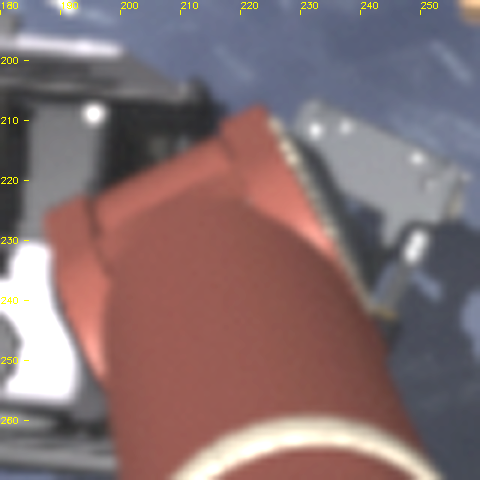

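The scene view shows the finger tips at (262,300), beside the post at (242,285) on its near side, with the body clear of the lamp. Starting the sweep.

```bash
python3 -m jog '{"offset": [[0.45,0.7,-0.1],[0.45,0.7,0],[0.38,0.8,0],[0.38,0.8,0],[0.6,0.73,0],[0.6,0.73,0],[0.74,0.47,0],[0.74,0.47,0],[0,0,0]], "turn": [0,0,0,0,0,0,0,0,0]}'
python3 - <<'E'
from g import *
go((.5446,.1014,.057),(.5535,.1152,.057),yaw=68)
s=manip.get_image('scene')
crop(s,170,210,110,120,4,'pics/s5.png')
E
```

```text
time_s: 4.18
eef_pos: [0.5464, 0.104, 0.0577]
ee_rot: [3.141, -0.002, 1.187]
wrist_force: [-0.6, -0.6, 0.3]
width: 0.0004
t 4.17 at [0.5464 0.104  0.0577] yaw 68.0 F [-0.6 -0.6  0.3] w 0.0004
 turn total 0.0
  -> [0.5446 0.1014 0.057 ] tool cm [-0.31 -0.07  0.07]
  -> [0.5535 0.1152 0.057 ] tool cm [1.61 0.31 0.  ]
```

View pics/s5.png

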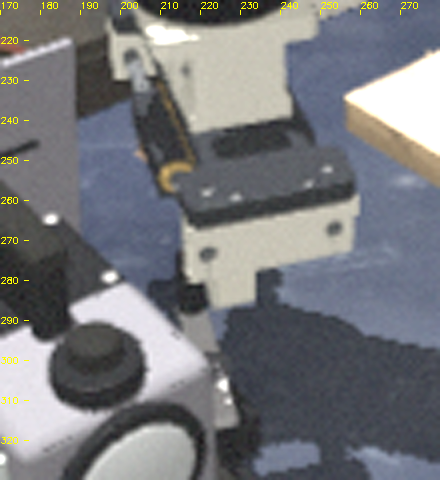

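The post has swung to (217,283) and the latch is about three-quarters open. I'll push on to the stop.

```bash
python3 -m jog '{"offset": [[0.5,0.15,0],[0.5,0.1,0],[0.3,0,0],[0,0,0]], "turn": [0,0,0,0]}'; python3 -m jog '{"offset": [[0.15,0,0],[0.15,0,0],[0,0,0]], "turn": [0,0,0]}'
```

```text
time_s: 4.72
eef_pos: [0.5523, 0.1134, 0.0576]
ee_rot: [-3.141, 0.001, 1.186]
wrist_force: [-1.7, -1.1, 1.3]
width: 0.0003
time_s: 5.1
eef_pos: [0.5523, 0.1136, 0.0575]
ee_rot: [-3.14, 0.006, 1.184]
wrist_force: [-3.1, -6.7, 4.5]
width: 0.0002
```

```bash
python3 -m jog '{"offset": [[0.2,0,0],[0.2,0,0],[0,0,0]], "turn": [0,0,0]}';  python3 - <<'E'
from g import *
s=manip.get_image('scene');t=manip.get_image('top')
crop(s,170,210,110,120,4,'pics/s6.png');crop(t,180,180,80,80,6,'pics/t6.png')
E
```

```text
time_s: 5.48
eef_pos: [0.5523, 0.1138, 0.0575]
ee_rot: [-3.138, 0.013, 1.182]
wrist_force: [-5.6, -11.4, 8.7]
width: 0.0003
```

View pics/s6.png

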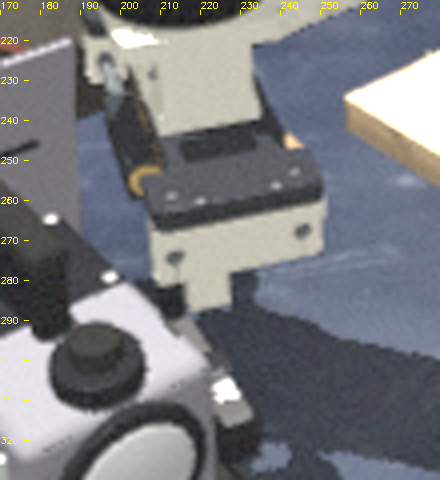

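View pics/t6.png

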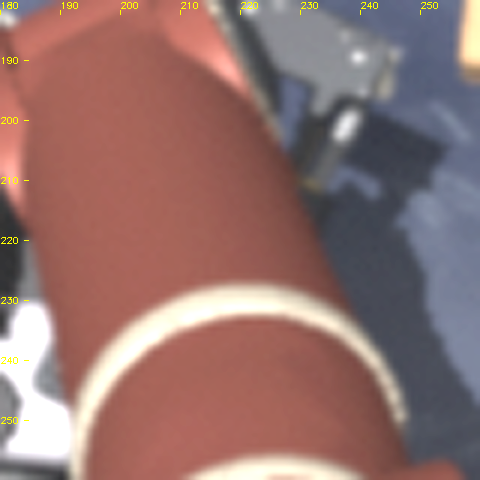

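The latch is against a hard stop: no motion as the force rises to 11 N. I'll back off, go up and check.

```bash
python3 -m jog '{"offset": [[-1.5,0,0],[-1.5,0,0],[0,0,-4],[0,0,-5],[0,0,-5],[0,0,-5],[0,0,-2],[-6,0,0],[-6,0,0],[0,0,0]], "turn": [0,0,0,0,10,10,10,10,10,10]}' 8;  python3 - <<'E'
from g import *
go()
s=manip.get_image('scene');t=manip.get_image('top')
crop(s,115,210,140,180,4 if 0 else 3,'pics/s7.png');crop(t,140,180,110,95,7,'pics/t7.png')
E
```

```text
time_s: 6.82
eef_pos: [0.439, 0.0252, 0.2671]
ee_rot: [3.141, 0.004, 0.13]
wrist_force: [2.0, 0.8, 0.0]
width: 0.0795
t 6.83 at [0.439  0.0252 0.2671] yaw 7.4 F [2.  0.8 0. ] w 0.0795
```

View pics/s7.png

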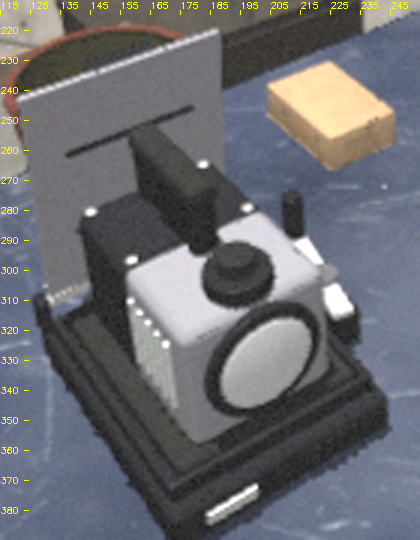

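View pics/t7.png

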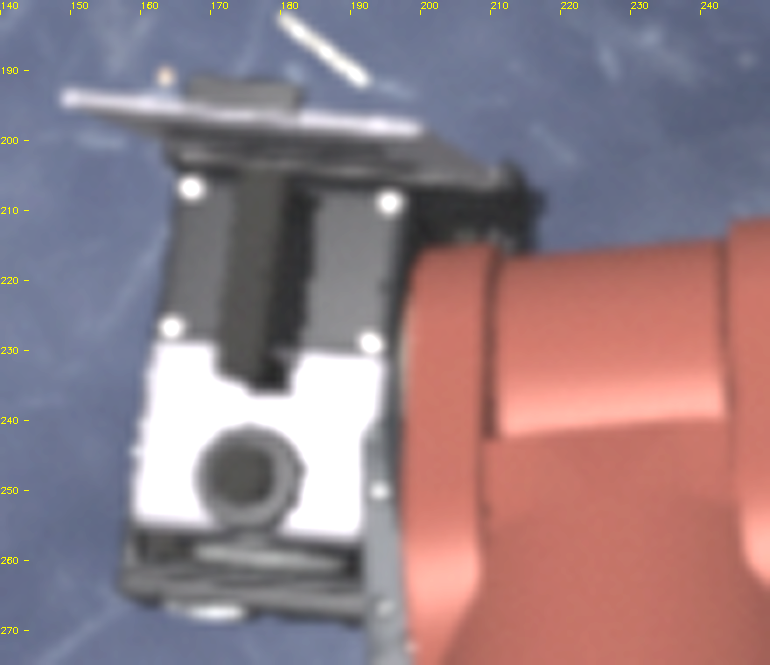

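Run:
```python
from g import *; import pickle
s,t=pickle.load(open('im0.pkl','rb'))
T=lambda x,y:(140+x/7-.43,180+y/7-.43)
p=plane(s,(115+292/3-.33,210+194/3-.33),.082); v=p[:2]-np.array([.5214,.1353]); print('post',p,np.linalg.norm(v),'latch rad',np.arctan2(v[1],v[0])+np.radians(92))
for r,l,rr in((200,234,284),(300,222,270),(360,218,262)): print(plane(t,T((l+rr)/2,r),.167).round(4),plane(t,T(l,r),.167)[1]-plane(t,T(rr,r),.167)[1])
# bar end top corners in scene vs top for height
for a,b in (((145,127),(262,172)),): pass
go((.5435,.2149,.267),(.5435,.2149,.141),yaw=-2)
```

```text
post [0.56488058 0.12541007 0.082     ] 0.044591161137086076 latch rad 1.3820517339764833
[0.5689 0.213  0.167 ] 0.01739005006278016
[0.5335 0.2142 0.167 ] 0.016584349811457566
[0.5124 0.2142 0.167 ] 0.015142409605964802
t 6.92 at [0.4434 0.0275 0.2681] yaw 8.0 F [0.7 1.2 0.7] w 0.0801
 turn total 10.0
  -> [0.5435 0.2149 0.267 ] tool cm [ 12.5  -17.17   0.14]
  -> [0.5435 0.2149 0.141 ] tool cm [-0.03  0.   12.6 ]
```

The latch measures about 1.38 rad (stop at 1.4) and the bar is at y ≈ 0.214. Moving above the handle.

```bash
python3 -m jog '{"offset": [[0,0,0],[2.34,-4.76,0],[2.34,-4.76,0],[2.34,-4.76,0],[2.33,-4.76,0],[0,0,0],[0,0,0]], "turn": [10,0,0,0,0,0,0]}' 5
python3 -c "
from g import *
go((.5435,.2143,.267),(.5435,.2143,.141),yaw=-2)"
```

```text
time_s: 7.8
eef_pos: [0.5442, 0.2144, 0.2672]
ee_rot: [3.141, 0.0, -0.034]
wrist_force: [0.4, -1.1, -0.7]
width: 0.0498
t 7.8 at [0.5442 0.2144 0.2672] yaw -1.9 F [ 0.4 -1.1 -0.7] w 0.0498
 turn total 0.1
  -> [0.5435 0.2143 0.267 ] tool cm [-0.07  0.02  0.02]
  -> [0.5435 0.2143 0.141 ] tool cm [ 0.00e+00 -1.00e-02  1.26e+01]
```

```bash
python3 -m jog '{"offset": [[0,0,4],[0,0,4],[0,0,3],[0,0,1.6],[0,0,0],[0,0,0]], "turn": [0,0,0,0,0,0]}' 
python3 -c "
from g import *
go((.5435,.2143,.141),yaw=-2)
s=manip.get_image('scene')
crop(s,115,190,140,180,3,'pics/s8.png')"
```

```text
time_s: 8.55
eef_pos: [0.545, 0.2148, 0.1431]
ee_rot: [-3.14, -0.003, -0.036]
wrist_force: [0.4, 0.5, 0.1]
width: 0.0498
t 8.55 at [0.545  0.2148 0.1431] yaw -2.1 F [0.4 0.5 0.1] w 0.0498
 turn total -0.1
  -> [0.5435 0.2143 0.141 ] tool cm [-0.15  0.05  0.21]
```

View pics/s8.png

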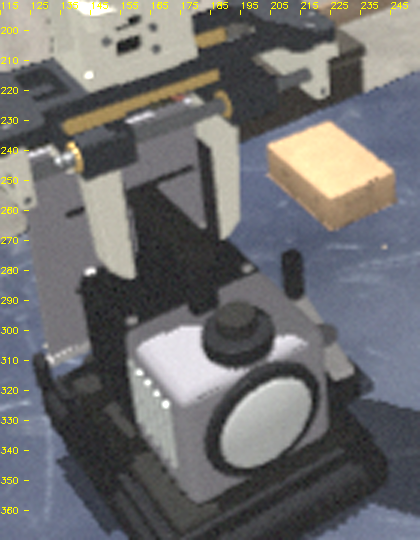

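The fingers straddle the handle, with tips at about (153,280) and (190,268) and the bar between them. Closing.

```bash
python3 -m jog '{"offset": [[0,0,0.1],[0,0,0],[0,0,0],[0,0,0],[0,0,0],[0,0,0]], "turn": [0,0,0,0,0,0]}' 0; python3 -m jog '{"offset": [[0,0,-0.5],[0,0,-0.5],[0,0,-0.5],[0,0,0]], "turn": [0,0,0,0]}'
python3 -c "
from g import *
go()"
```

```text
time_s: 9.35
eef_pos: [0.544, 0.2141, 0.1407]
ee_rot: [3.141, 0.0, -0.036]
wrist_force: [0.3, -2.4, 0.2]
width: 0.0179
time_s: 9.85
eef_pos: [0.5442, 0.215, 0.1561]
ee_rot: [-3.141, -0.001, -0.035]
wrist_force: [-0.0, 0.4, -7.0]
width: 0.0179
t 9.85 at [0.5442 0.215  0.1561] yaw -2.0 F [-0.   0.4 -7. ] w 0.0179
```

Gripped at 17.9 mm width; the load is about 7 N and the lamp is coming up. Continuing to lift, drifting forward to clear the flap.

```bash
python3 -m jog '{"offset": [[-0.6,0,-1.5],[-1,0,-2],[-1.5,0,-2.5],[-1.5,0,-2.5],[-1,0,-2],[0,0,0]], "turn": [0,0,0,0,0,0]}'
python3 - <<'E'
from g import *
go((.454,-.206,.26),yaw=0)
s=manip.get_image('scene')
crop(s,115,150,160,200,3,'pics/s9.png')
E
```

```text
time_s: 10.6
eef_pos: [0.488, 0.2179, 0.2638]
ee_rot: [-3.138, -0.005, -0.034]
wrist_force: [1.6, -0.4, -6.5]
width: 0.0178
t 10.6 at [0.488  0.2179 0.2638] yaw -1.9 F [ 1.6 -0.4 -6.5] w 0.0178
 turn total -1.9
  -> [ 0.454 -0.206  0.26 ] tool cm [-1.96 42.48  0.23]
```

View pics/s9.png

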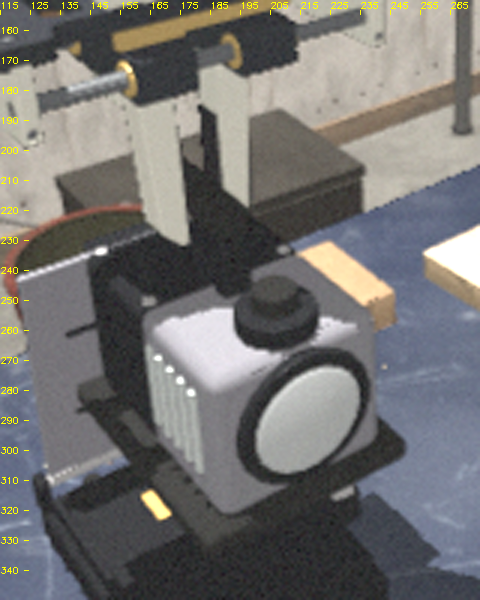

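The lamp is free and level, with the empty cradle visible at (150,500 in the crop). Carrying it over to the board.

```bash
python3 -m jog '{"offset": [[-0.1,2,0],[-0.2,3.5,0],[-0.2,4,0],[-0.2,4.3,0],[-0.2,4.3,0],[-0.2,4.3,0],[-0.2,4.3,0],[-0.2,4.3,0],[-0.2,4.2,0],[-0.2,3.5,0],[-0.1,2.5,0],[0,1.2,0],[0,0,0],[0,0,0]], "turn": [0,0,0,-1,-1,0,0,0,0,0,0,0,0,0]}'
python3 - <<'E'
from g import *
go((.454,-.206,.26),(.454,-.206,.145),(.454,-.206,.135),yaw=0)
s=manip.get_image('scene');t=manip.get_image('top')
crop(s,240,130,190,190,3,'pics/s10.png');crop(t,270,170,130,150,4,'pics/t10.png')
E
```

```text
time_s: 12.4
eef_pos: [0.4621, -0.2053, 0.2603]
ee_rot: [-3.14, 0.001, 0.001]
wrist_force: [0.0, 0.1, -6.1]
width: 0.0177
t 12.4 at [ 0.4621 -0.2053  0.2603] yaw 0.1 F [ 0.   0.1 -6.1] w 0.0177
 turn total 0.1
  -> [ 0.454 -0.206  0.26 ] tool cm [-0.81  0.07  0.03]
  -> [ 0.454 -0.206  0.145] tool cm [1.00e-02 2.00e-02 1.15e+01]
  -> [ 0.454 -0.206  0.135] tool cm [0. 0. 1.]
```

View pics/s10.png

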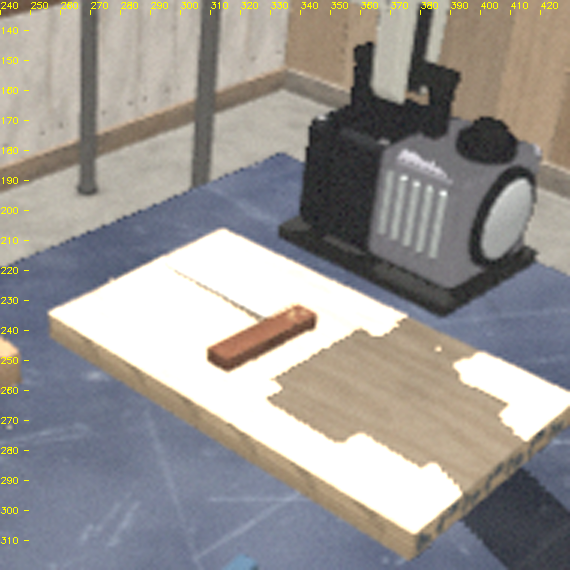

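View pics/t10.png

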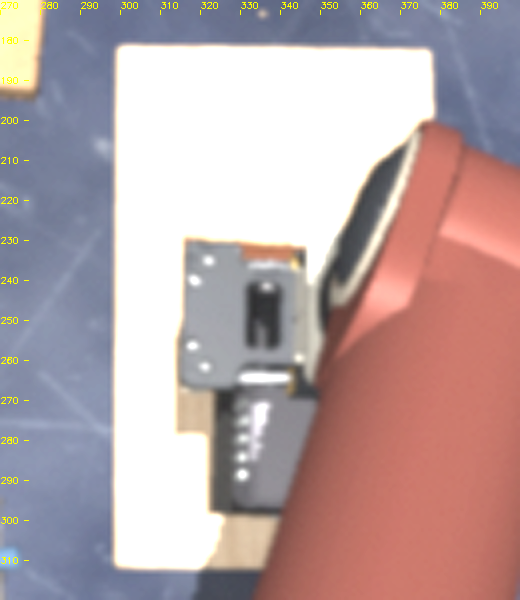

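The lamp hangs level above the near half of the board, with the square clear beyond it. Shifting 8 mm nearer and lowering.

```bash
python3 -m jog '{"offset": [[-0.4,0.05,0],[-0.4,0,2.5],[0,0,4],[0,0,3],[0,0,1.5],[0,0,0.5],[0,0,0],[0,0,0]], "turn": [0,0,0,0,0,0,0,0]}'
python3 -c "
from g import *
go((.454,-.206,.135))
s=manip.get_image('scene')
crop(s,240,130,190,190,3,'pics/s11.png')"
```

```text
time_s: 13.5
eef_pos: [0.4549, -0.2077, 0.1466]
ee_rot: [3.141, -0.002, -0.001]
wrist_force: [-0.5, 0.2, -6.7]
width: 0.018
t 13.5 at [ 0.4549 -0.2077  0.1466] yaw -0.0 F [-0.5  0.2 -6.7] w 0.018
  -> [ 0.454 -0.206  0.135] tool cm [-0.09 -0.17  1.16]
```

View pics/s11.png

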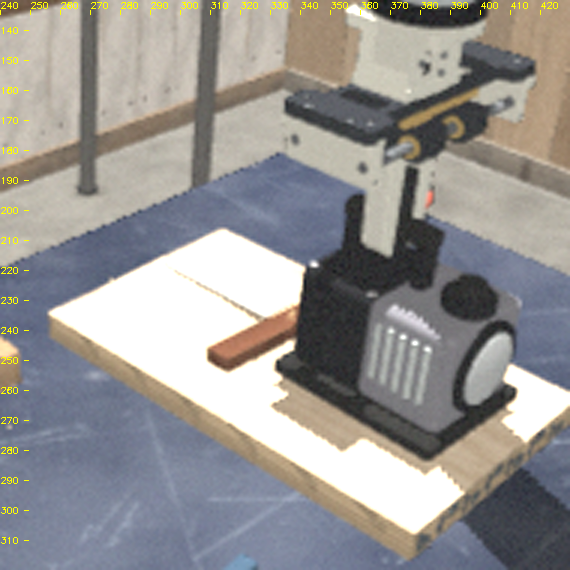

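The lamp hovers just above the board in the empty near half. Lowering in small steps.

```bash
python3 -m jog '{"offset": [[0,0,0.4],[0,0,0.3],[0,0,0.2],[0,0,0.1],[0,0,0],[0,0,0]], "turn": [0,0,0,0,0,0]}'; python3 -m jog '{"offset": [[0,0,0.1],[0,0,0.1],[0,0,0],[0,0,0]], "turn": [0,0,0,0]}'
```

```text
time_s: 14.3
eef_pos: [0.4542, -0.2074, 0.1357]
ee_rot: [-3.142, -0.0, -0.001]
wrist_force: [0.6, -0.3, -6.5]
width: 0.0174
time_s: 14.8
eef_pos: [0.4553, -0.2075, 0.1347]
ee_rot: [3.141, -0.003, -0.0]
wrist_force: [0.8, 0.9, 3.6]
width: 0.0175
```

Contact: the wrist force went from -6.5 N to +3.6 N at the expected height. Releasing, then rising.

```bash
python3 -m jog '{"offset": [[0,0,0],[0,0,0],[0,0,0],[0,0,0]], "turn": [0,0,0,0]}' 4; python3 -m jog '{"offset": [[0,0,-1],[0,0,-3],[0,0,-4],[0,0,-4],[6,0,0],[6,0,0],[0,0,0]], "turn": [0,0,0,0,0,0,0]}'
python3 - <<'E'
from g import *; import pickle
go()
s=manip.get_image('scene');t=manip.get_image('top');pickle.dump((s,t),open('im1.pkl','wb'))
crop(s,240,170,190,150,4,'pics/s12.png');crop(t,270,180,130,140,4,'pics/t12.png')
E
```

```text
time_s: 15.3
eef_pos: [0.454, -0.2075, 0.1335]
ee_rot: [-3.142, 0.0, -0.001]
wrist_force: [-0.3, 0.2, 0.6]
width: 0.0396
time_s: 16.18
eef_pos: [0.5776, -0.2055, 0.2527]
ee_rot: [-3.14, -0.001, 0.004]
wrist_force: [-0.6, 0.5, -0.1]
width: 0.0397
t 16.18 at [ 0.5776 -0.2055  0.2527] yaw 0.2 F [-0.6  0.5 -0.1] w 0.0397
```

View pics/s12.png

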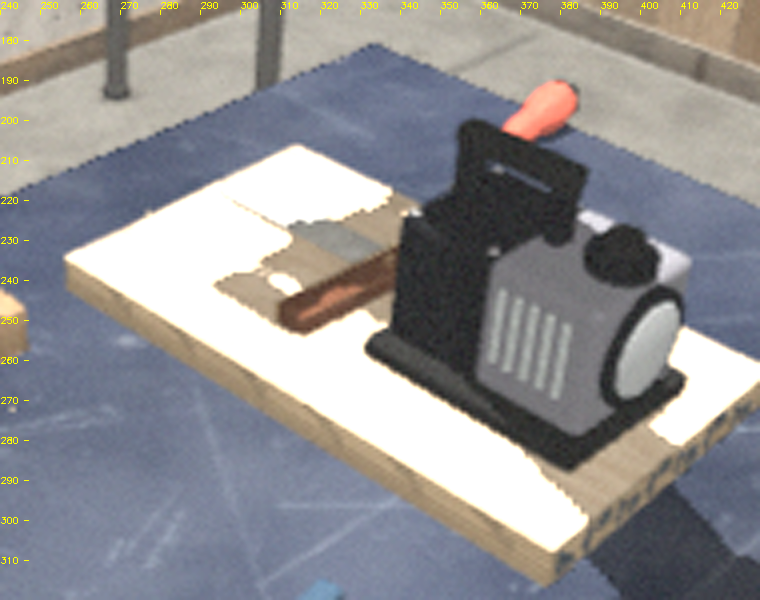

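View pics/t12.png

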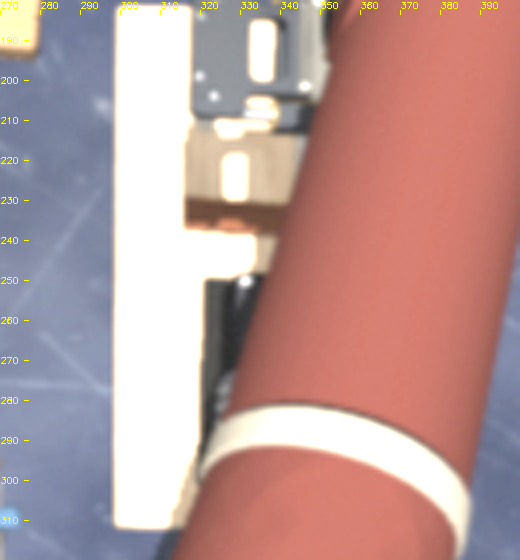

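The lamp stands upright, with its near foot corners at (382,286) and (410,264), well inside the board edge. The switch top is at about (398,230). Measuring it and planning the press.

Run:
```python
from g import *; import pickle
s,t=pickle.load(open('im1.pkl','rb'))
S=lambda x,y:(240+x/4-.4,170+y/4-.4)
print('switch',plane(s,S(629,239),.138)); print('corner near',plane(s,S(570,462),.036),'far-left',plane(s,S(370,342),.036),'near-right',plane(s,S(683,378),.036))
go((.5776,-.2065,.2),(.386,-.207,.253),(.386,-.207,.145))
```

```text
switch [ 0.38323705 -0.20282862  0.138     ]
corner near [ 0.36293626 -0.14892844  0.036     ] far-left [ 0.49765403 -0.15056919  0.036     ] near-right [ 0.36451187 -0.25601813  0.036     ]
t 16.27 at [ 0.5736 -0.2075  0.2534] yaw -0.0 F [-0.3  0.2 -0.2] w 0.0395
  -> [ 0.5776 -0.2065  0.2   ] tool cm [ 0.41 -0.1   5.34]
  -> [ 0.386 -0.207  0.253] tool cm [-19.17   0.06  -5.27]
  -> [ 0.386 -0.207  0.145] tool cm [ 0.02  0.   10.8 ]
```

```bash
python3 -m jog '{"offset": [[-4.7,0,0],[-4.7,0,0],[-4.7,0,0],[-4.75,-0.1,0],[0,0,0],[0,0,3.5],[0,0,3.5],[0,0,2],[0,0,0.5],[0,0,0],[0,0,0]], "turn": [0,0,0,0,0,0,0,0,0,0,0]}' 0
python3 - <<'E'
from g import *; import pickle
go((.385,-.206,.145))
s=manip.get_image('scene');t=manip.get_image('top')
crop(s,300,150,140,150,4,'pics/s13.png')
E
```

```text
time_s: 17.65
eef_pos: [0.3864, -0.2068, 0.1597]
ee_rot: [3.141, -0.002, -0.001]
wrist_force: [0.8, 1.0, -0.0]
width: 0.0006
t 17.65 at [ 0.3864 -0.2068  0.1597] yaw -0.0 F [ 0.8  1.  -0. ] w 0.0006
  -> [ 0.385 -0.206  0.145] tool cm [-0.14 -0.08  1.46]
```

View pics/s13.png

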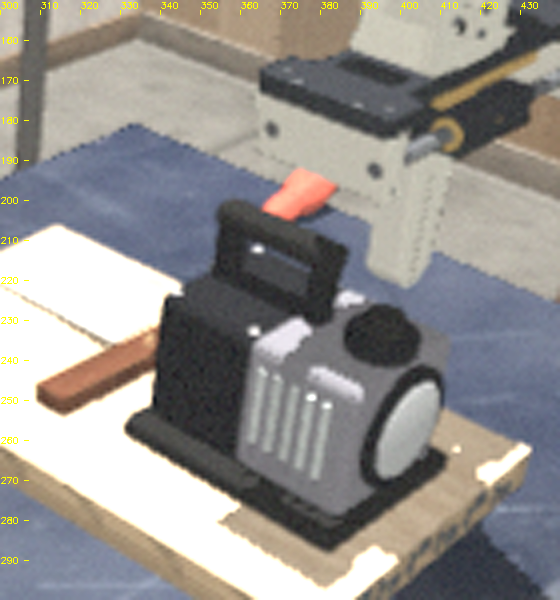

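The tips are at (397,219), just above the switch. I'll nudge 1.5 mm and press down gradually.

```bash
python3 -m jog '{"offset": [[-0.15,-0.12,0.8],[0,0,0.7],[0,0,0.5],[0,0,0],[0,0,0]], "turn": [0,0,0,0,0]}'; python3 -m jog '{"offset": [[0,0,0.3],[0,0,0.3],[0,0,0],[0,0,0]], "turn": [0,0,0,0]}'
```

```text
time_s: 18.38
eef_pos: [0.3842, -0.2052, 0.1386]
ee_rot: [-3.142, 0.0, -0.001]
wrist_force: [0.1, -0.0, 0.1]
width: 0.0003
time_s: 18.88
eef_pos: [0.3844, -0.2053, 0.1329]
ee_rot: [3.141, -0.001, -0.001]
wrist_force: [0.0, 0.2, 4.4]
width: 0.0001
```

```bash
python3 -m jog '{"offset": [[0,0,0.15],[0,0,0.15],[0,0,0],[0,0,0]], "turn": [0,0,0,0]}'; python3 -m jog '{"offset": [[0,0,0.2],[0,0,0.2],[0,0,0],[0,0,0]], "turn": [0,0,0,0]}'; python3 -c "
from g import *
s=manip.get_image('scene')
crop(s,300,150,140,150,4,'pics/s14.png')"
```

```text
time_s: 19.38
eef_pos: [0.3845, -0.2054, 0.132]
ee_rot: [3.141, -0.002, -0.001]
wrist_force: [-5.0, 2.9, 23.5]
width: 0.0005
time_s: 19.88
eef_pos: [0.3846, -0.2054, 0.1314]
ee_rot: [3.14, -0.003, -0.001]
wrist_force: [-11.2, 5.6, 53.8]
width: 0.0004
```

View pics/s14.png

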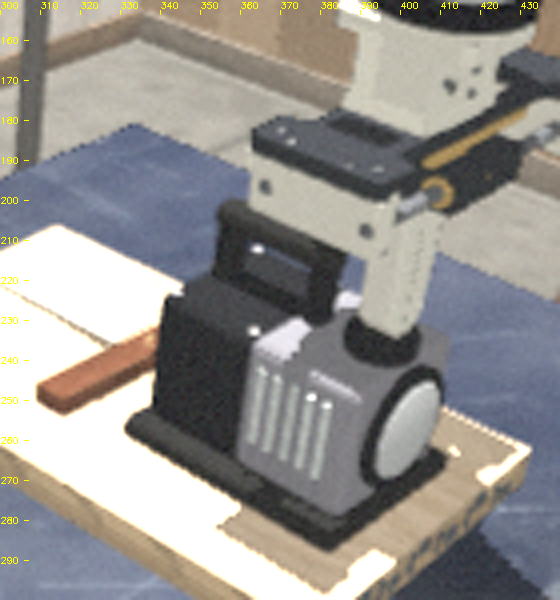

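The switch is fully down: a hard stop at 0.1315 after 6 mm of travel. I'll release and rise straight up, then head for the flap.

```bash
python3 -m jog '{"offset": [[0,0,-0.5],[0,0,-1],[0,0,-3],[0,0,-4],[0,0,-4],[0,0,0]], "turn": [0,0,0,0,0,0]}'
python3 - <<'E'
from g import *; import pickle
go()
s=manip.get_image('scene');t=manip.get_image('top');pickle.dump((s,t),open('im2.pkl','wb'))
crop(s,110,190,330,200,2,'pics/s15.png'); crop(t,140,180,110,95,7,'pics/t15.png')
E
```

```text
time_s: 20.68
eef_pos: [0.3857, -0.2059, 0.2528]
ee_rot: [3.139, -0.005, -0.001]
wrist_force: [0.0, 0.1, -0.7]
width: 0.0006
t 20.68 at [ 0.3857 -0.2059  0.2528] yaw -0.0 F [ 0.   0.1 -0.7] w 0.0006
```

View pics/s15.png

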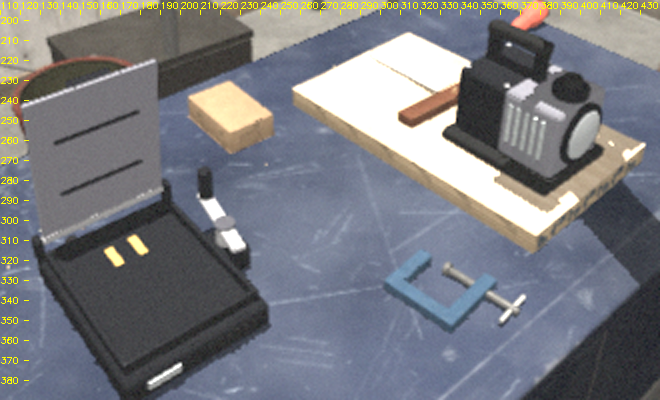

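View pics/t15.png

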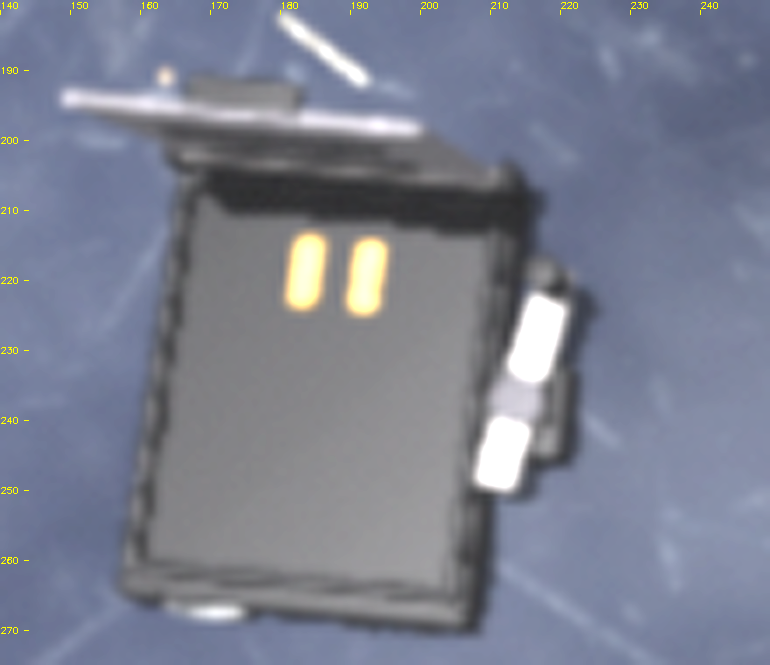

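The lamp still stands and its switch has sprung back up (top at about (397,232)). The cradle is empty, the latch is open and the flap is upright. Going behind the flap.

```bash
python3 -m jog '{"offset": [[2.64,-4.19,0],[2.64,-4.19,0],[2.64,-4.19,0],[2.64,-4.19,0],[2.64,-4.19,0],[2.64,-4.19,0],[2.64,-4.19,0],[2.64,-4.19,0],[2.64,-4.19,0],[2.64,-4.19,0],[0,0,0],[0,0,0]], "turn": [0,0,0,0,0,0,0,0,0,0,2,0]}'
python3 - <<'E'
from g import *
H=np.array([.6095,.2125,.047]); W=[np.array([.65,.2125,.26]),np.array([.65,.2125,.165])]
for th in (0.05,.25,.45,.65,.85,1.05,1.25,1.45,1.57):
    r=.12; c,s_=np.cos(th),np.sin(th)
    W.append(H+np.array([-r*s_+.0025*c+.0075, .035*r*s_, r*c+.0025*s_]))
go(*W,yaw=-2)
E
```

```text
time_s: 22.28
eef_pos: [0.6476, 0.2124, 0.2483]
ee_rot: [3.139, 0.004, -0.036]
wrist_force: [0.4, -0.9, 0.3]
width: 0.0005
t 22.27 at [0.6476 0.2124 0.2483] yaw -2.1 F [ 0.4 -0.9  0.3] w 0.0005
 turn total -0.1
  -> [0.65   0.2125 0.26  ] tool cm [ 0.24 -0.01 -1.17]
  -> [0.65   0.2125 0.165 ] tool cm [ 0.04 -0.03  9.5 ]
  -> [0.6135 0.2127 0.167 ] tool cm [-3.65  0.11 -0.18]
  -> [0.5897 0.2135 0.1639] tool cm [-2.38  0.    0.32]
  -> [0.5671 0.2143 0.1561] tool cm [-2.27  0.    0.78]
  -> [0.5464 0.215  0.144 ] tool cm [-2.07 -0.    1.22]
  -> [0.5285 0.2157 0.1281] tool cm [-1.78 -0.    1.6 ]
  -> [0.5142 0.2161 0.1089] tool cm [-1.43 -0.    1.93]
  -> [0.5039 0.2165 0.0872] tool cm [-1.02 -0.    2.17]
  -> [0.4982 0.2167 0.0639] tool cm [-0.56 -0.    2.33]
  -> [0.497  0.2167 0.0496] tool cm [-0.11 -0.    1.44]
```

```bash
python3 -m jog '{"offset": [[0.4,0,0],[0,0,3],[0,0,3],[0,0,2],[0,0,0.2],[0,0,0],[-1.9,0,0],[-1.9,0,0],[-1.2,0,0.15],[-1.2,0,0.15],[-1.15,0,0.4],[-1.15,0,0.4],[-1,0,0.6],[-1,0,0.6],[0,0,0]], "turn": [0,0,0,0,0,0,0,0,0,0,0,0,0,0,0]}'
python3 - <<'E'
from g import *
go((.5464,.215,.144))
s=manip.get_image('scene');t=manip.get_image('top')
crop(s,110,150,180,240,2,'pics/s16.png')
E
```

```text
time_s: 24.15
eef_pos: [0.546, 0.2171, 0.1448]
ee_rot: [3.141, 0.002, -0.035]
wrist_force: [0.6, 0.1, -0.5]
width: 0.0007
t 24.15 at [0.546  0.2171 0.1448] yaw -2.0 F [ 0.6  0.1 -0.5] w 0.0007
  -> [0.5464 0.215  0.144 ] tool cm [0.05 0.21 0.08]
```

View pics/s16.png

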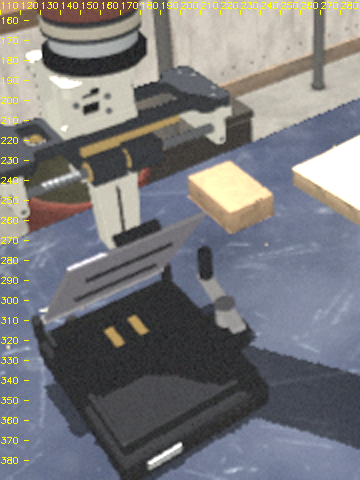

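The flap is folding forward with the tips pressing on its back, at (172,270) in the picture. Continuing the arc.

```bash
python3 -m jog '{"offset": [[-0.9,0,0.85],[-0.9,0,0.85],[-0.7,0,0.95],[-0.7,0,0.95],[-0.5,0,1.1],[-0.5,0,1.1],[-0.3,0,1.15],[-0.3,0,1.15],[-0.05,0,0.5],[0,0,0.3],[0,0,0],[0,0,0]], "turn": [0,0,0,0,0,0,0,0,0,0,0,0]}'
python3 - <<'E'
from g import *
go((.497,.2167,.0496))
s=manip.get_image('scene')
crop(s,110,190,180,200,3,'pics/s17.png')
E
```

```text
time_s: 25.75
eef_pos: [0.4994, 0.2191, 0.057]
ee_rot: [-3.141, -0.001, -0.036]
wrist_force: [-0.7, -0.5, 0.5]
width: 0.0006
t 25.75 at [0.4994 0.2191 0.057 ] yaw -2.0 F [-0.7 -0.5  0.5] w 0.0006
  -> [0.497  0.2167 0.0496] tool cm [-0.23  0.24  0.74]
```

View pics/s17.png

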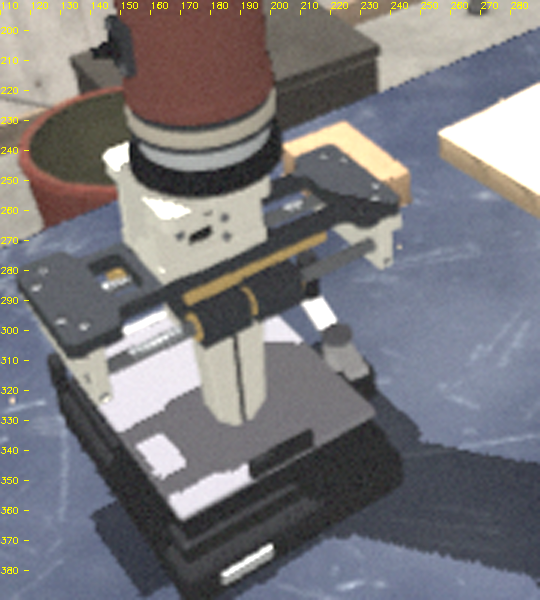

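The flap is almost shut, with a small gap left at its front edge (182,520 in the crop). Pressing on to the stop.

```bash
python3 -m jog '{"offset": [[0,0,0.3],[0,0,0.2],[0,0,0.2],[0,0,0.1],[0,0,0],[0,0,0]], "turn": [0,0,0,0,0,0]}';python3 -m jog '{"offset": [[0,0,0.2],[0,0,0.1],[0,0,0],[0,0,0]], "turn": [0,0,0,0]}'
```

```text
time_s: 26.55
eef_pos: [0.4991, 0.2191, 0.0497]
ee_rot: [-3.141, -0.0, -0.036]
wrist_force: [-2.6, -1.4, 7.8]
width: 0.0006
time_s: 27.05
eef_pos: [0.4992, 0.2191, 0.0494]
ee_rot: [-3.141, -0.001, -0.036]
wrist_force: [-6.8, -2.6, 25.8]
width: 0.0006
```

Hard stop at 0.0495, as expected (47 + 2.5 mm). Rising, moving clear and inspecting.

```bash
python3 -m jog '{"offset": [[0,0,-0.5],[0,0,-2],[0,0,-5],[0,0,-5],[0,0,-5],[0,0,-3],[0,6,0],[0,6,0],[0,6,0],[0,3,0],[0,0,0],[0,0,0]], "turn": [0,0,0,0,0,0,0,0,0,0,0,0]}'
python3 - <<'E'
from g import *
go()
s=manip.get_image('scene');t=manip.get_image('top')
crop(s,110,190,330,200,2,'pics/s18.png');crop(t,140,170,260,150,3,'pics/t18.png')
E
```

```text
time_s: 28.55
eef_pos: [0.4915, 0.0106, 0.2505]
ee_rot: [-3.14, 0.0, -0.034]
wrist_force: [-0.3, 0.5, 0.5]
width: 0.0004
t 28.55 at [0.4915 0.0106 0.2505] yaw -1.9 F [-0.3  0.5  0.5] w 0.0004
```

View pics/s18.png

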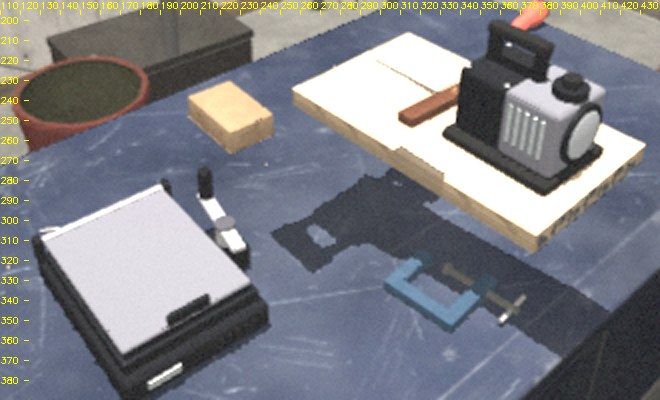

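View pics/t18.png

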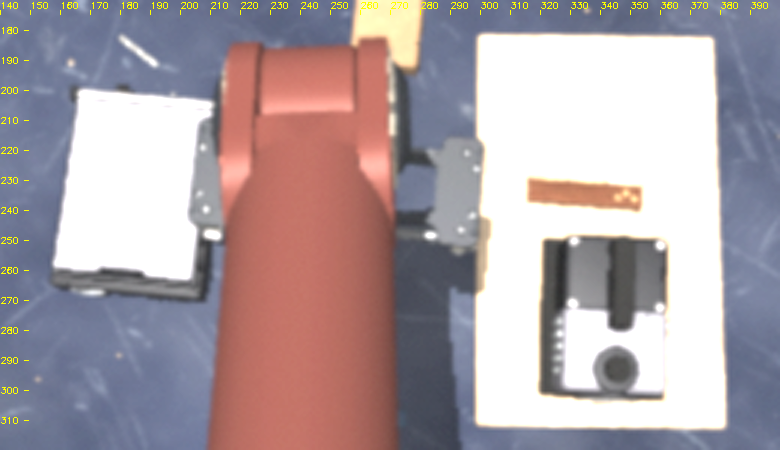

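Flap lying flat; post still at (212,275); lamp upright fully inside the board; square and block where they were. One last numeric check, then I'll hand in.

```bash
python3 - <<'E'
from g import *; import pickle
s=manip.get_image('scene');s0,_=pickle.load(open('im0.pkl','rb'))
a,b=[plane(s,(110+x/2,190+y/2),.0495) for x,y in((125,353),(248,290))]; print('flap edge',a.round(3),b.round(3),'reach',(.6095-(a+b)[0]/2).round(3))
p=plane(s,(110+204/2,190+171/2),.082); v=p[:2]-np.array([.5214,.1353]); print('latch',np.arctan2(v[1],v[0])+np.radians(92))
d=cv2.absdiff(s['image'],s0['image']).max(2); print('block diff',d[228:268,202:248].mean(),'square diff',d[230:252,308:332].mean())
E
python3 -c "
from cell import manip
print(manip.job_done()); o=manip.get_obs(); print(o['time_s'])"
```

```text
flap edge [0.451 0.278 0.049] [0.441 0.168 0.049] reach 0.164
latch 1.4135362319473717
block diff 8.170108695652173 square diff 9.736742424242424
the job is handed in; nothing more can be done
None
the job is handed in; nothing more can be done
```

The job is handed in, at about 29 s of the 67 s allowed. No verdict is reported, so what follows are my own checks.

- **Latch:** I swung it open until it hit its stop. It measured 1.38 rad from the camera just after opening and 1.41 rad at the end (1.4 is fully open), and it was left open.
- **Lamp:** I lifted it by the handle, lowered it until the wrist force showed contact, then let go. It stands upright on the near half of the board, with its foot about 2 cm or more inside the edges.
- **Switch:** I pressed it 6 mm down to a hard stop and let it go. The wrist force reached about 54 N there, well over the 5 N needed but below the 120 N limit. The pictures afterwards showed the switch back up.
- **Flap:** I folded it down to a hard stop, with the fingertips ending at 49.5 mm, the height I expected for a shut flap. The picture shows it flat. The camera put its edge 164 mm from the hinge rather than 158 mm, which I put down to measurement error.
- **Try square and sanding block:** they look unmoved by eye. Comparing the pictures before and after showed only small differences, which I took to be lighting and shadow; I did not measure their positions.

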